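Put the colour-coded utensils away in the tray

ROBOT

A 6-joint arm with a two-finger parallel gripper is mounted at the origin on the work surface. World frame = base frame: x ahead of the robot, y to its left, z up, the work surface at z = 0. Lengths are in m, angles in degrees, forces in N, time in s.
With the tool pointing down it reaches from about 0.25 to 0.725 m from the base axis. Payload 9.7 kg.
Tool frame: the origin (TCP) lies midway between the tips of the shut fingers; the grasp point (between the pads) lies 19 mm behind it; x points along the fingers, y is the direction in which the jaws open and shut, and the axes are right-handed (so a half turn about x gives the same grasp; the last joint's range is limited). The gripper opens to 85 mm and grips with 20 to 120 N. Pads are 22 mm wide; open, the fingers measure 114 mm over their backs; the gripper's body (76 mm by 85 mm) begins 54 mm behind the grasp point. The pads swing forward as they close: fully open they stand 13 mm farther back than shut.
Start: joints at [-69.099, 4.979, 10.078, 95.1, 0, 90], TCP at [0.196, -0.514, 0.231] pointing down, gripper open.
Joint ranges: [-179.16, 179.16], [-48.56, 103.87], [-65.8, 70.77], [-126.05, 130.52], [-82.76, 87.17], [-180, 180]. Speed limits (degrees/s): [127.2, 127.2, 147.25, 180, 180, 180].

INTERFACE

Orientations are given as [roll, pitch, yaw] about the fixed x, y, z axes, in that order (R = Rz(yaw) Ry(pitch) Rx(roll)).
In Python, from workcell import bot, cams gives the robot as it stands.
- The arm moves only by the tool apply_moves, never from a script. Its argument "commands" is a list of rows, each a list of 5 numbers: the shift along the tool's x, y, z in m, then the turn about the tool's x in rad, then the opening, from -1 (shut) to 1 (fully open). In form: [[tx, ty, tz, roll, hand], ...]. A call has 1 to 12 rows; each row is the pose to reach, as a shift and turn from the pose measured when the call began, along the tool's axes at that moment; what a row does not reach only later rows make up. A row lasts 1/10 s, in which the tool goes at most 50 mm and 8.59 degrees, less where a joint would pass 70% of its speed; a pose out of reach is approached as far as the arm can. A call with a gripper value outside its range is refused whole. The fingers move at their own pace and stop on an object; "newtons" is the grip in N (left out, the last holds). Time passes only in rows, so rows that repeat a pose let the fingers close. It gives the time, the measured TCP pose, the force and the opening at its end, in the units of the state.
- bot.get_obs(): the state, without advancing time (a new reading comes with each control period).
- cams.camera(name): name is "scene" or "top" or "wrist"; returns a dict with "frame" (480x640x3 uint8, blue, green, red), "depth" (480x640 float32, m along the optical axis (not along the pixel's ray), 0 where there is no reading), "camera_matrix" (3x3 intrinsics, pixels), "D" ([k1, k2, p1, p2, k3] as OpenCV has them; the pictures are not rectified), "R" (3x3) and "t" (3): a world point X has camera coordinates R X + t; the wrist camera has in their place "mount" (4x4, takes a point from camera to tool coordinates, whose origin is the TCP and whose axes are the tool frame's). Camera axes: x right, y down, z forward; pixel columns grow to the right and rows downward; lengths in m; the calibration is good to about 2 mm. A picture is of the moment at which its call begins: read the wrist's pose just before it.
- bot.job_done(): hands the job in, once; it reports no verdict.
Trained networks look in the newest picture that a camera, given by its name, has taken for a name from the list of things; names that differ only in an ending like _2 or _b are one class to them, and where a whole thing is asked for, a point or a joint stands for the part that bears it (a point fixed in the world has none). Each returns a list of dicts, best first, with "confidence" (0 to 1); they miss things now and then, are a little off and sometimes report something else, mostly with a low value. They report only what shows in the picture. A call takes as long as a camera call.
- cams.spot_in(name, camera): "rect" ([left, top, right, bottom] in pixels, round what is visible of it).
The state is a dict: "time": time; "q": joint angles; "qd": joint speeds; "joint_efforts": joint torques, N m; "ee_pos": TCP position; "tcp_rot": TCP orientation; "wrist_force": force on the tool from outside, world axes, zero at the start; "torque": the same for the moment, N m; "opening": finger opening in m.
Only numpy, scipy, OpenCV 4.12 (cv2) and the standard library are available. Lean on these libraries where they do the work, as an engineer would, in place of code of your own. Each camera call takes 0.05 s, during which the arm holds its last target. There are 200 camera calls.

TASK

Put the three kitchen utensils away in the metal tray: each one lying flat on the floor of the compartment whose coloured clip matches its handle, with its handle end towards the clip and its head away from it. The brush has been left in the middle compartment the wrong way round, so it must be moved or turned too. Set them down, do not drop or throw them, and leave the sauce bottle, cooking pot and spice jar standing where they are.

Things in the scene. Friction and masses are not known exactly. Their poses are not given: they have to be found in the camera images.
- turner_mid (a point): Turner with a RED handle and a flat slotted steel blade 44 mm wide, 4 mm thick. Lies on the bench, in any direction. 150 mm long. This point: mid length, on the handle's centre line, half-way up it (9 mm above what it lies on), near the centre of mass. x points from handle end to head, z up as it lies.
- turner_head (a point): Point in the turner's head, 53 mm ahead of turner_mid along its x.
- scoop_mid (a point): Scoop with a YELLOW handle and a small round steel cup, 42 mm across and 20 mm high. Lies on the bench, in any direction. 150 mm long. This point: mid length, on the handle's centre line, half-way up it (9 mm above what it lies on), near the centre of mass. x points from handle end to head, z up as it lies.
- scoop_head (a point): Point in the scoop's head, 53 mm ahead of scoop_mid along its x.
- brush_mid (a point): Basting brush with a BLUE handle and a cream rigid bristle block 34 mm wide, 12 mm high. At the start it lies in the tray's middle compartment with its head towards the clips. 150 mm long. This point: mid length, on the handle's centre line, half-way up it (9 mm above what it lies on), near the centre of mass. x points from handle end to head, z up as it lies.
- brush_head (a point): Point in the brush's head, 53 mm ahead of brush_mid along its x.
- tray: Aluminium utensil tray, fixed. Origin on the bench under the middle of the middle compartment. Three equal compartments side by side, each 165 mm long (x), 70 mm wide (y) inside, centres at y = -74, 0, +74 mm; floor 3 mm above the bench, walls 4 mm thick, tops at 22 mm. At the -x end a ledge 24 mm wide, 22 mm high, carries the clips. Place and yaw vary.
- clip_red: Red clip (18 x 50 x 6 mm, fixed) on the tray's ledge at the end of the compartment for the red turner; which compartment it marks varies. Origin at the middle of its underside, 22 mm above the bench. Its x points from the clip into its compartment, whose centre lies 98.5 mm along x, z up.
- clip_blue: Blue clip, the same, for the blue brush.
- clip_yellow: Yellow clip, the same, for the yellow scoop.
- sauce_bottle: Bystander: tall amber bottle, 66 mm diameter, 270 mm high, loose, 0.9 kg, standing between the loose utensils and the tray. Origin at the middle of its underside.
- cooking_pot: Bystander: light blue open pot, 110 mm diameter plus side handles, 110 mm high, loose, 0.8 kg, beyond the loose utensils. Origin at the middle of its underside.
- spice_jar: Bystander: small jar with white cap, 56 mm diameter, 80 mm high, loose, 0.3 kg, on the robot's side of the loose utensils. Origin at the middle of its underside.
- turner: The turner. Same origin and axes as its _mid point. Rigid, 50 to 110 g. The handle is a straight bar 14 mm wide, 18 mm tall, 90 mm long: from 75 mm behind the origin to 15 mm ahead of it, so it can be gripped across at the origin.
- scoop: The scoop. Same origin and axes as its _mid point. Rigid, 50 to 110 g. The handle is a straight bar 14 mm wide, 18 mm tall, 90 mm long: from 75 mm behind the origin to 15 mm ahead of it, so it can be gripped across at the origin.
- brush: The brush. Same origin and axes as its _mid point. Rigid, 50 to 110 g. The handle is a straight bar 14 mm wide, 18 mm tall, 90 mm long: from 75 mm behind the origin to 15 mm ahead of it, so it can be gripped across at the origin.

How it is judged (in metres and radians):
At the end, for the whole second after the job is handed in: Each utensil is released and at rest, flat (within 0.08 rad) on the floor of the compartment with its own colour clip: its middle within about 13 mm of the compartment's centre lengthwise and 30 mm sideways, its head at the end away from the clip (x of turner_mid in the frame of clip_red between 0.085 and 0.112 m and y of turner_mid in the frame of clip_red between -0.03 and 0.03 m and z of turner_mid in the frame of clip_red below -0.0075 m and x of turner_head in the frame of clip_red above 0.13 m and y of turner_head in the frame of clip_red between -0.03 and 0.03 m and angle between each of turner_mid, brush_mid, scoop_mid's own z axis and vertical below 0.08 rad and linear speed of each of turner, brush, scoop below 0.02 m/s and angular speed of each of turner, brush, scoop below 0.2 rad/s and x of brush_mid in the frame of clip_blue between 0.085 and 0.112 m and y of brush_mid in the frame of clip_blue between -0.03 and 0.03 m and z of brush_mid in the frame of clip_blue below -0.0075 m and x of brush_head in the frame of clip_blue above 0.13 m and y of brush_head in the frame of clip_blue between -0.03 and 0.03 m and x of scoop_mid in the frame of clip_yellow between 0.085 and 0.112 m and y of scoop_mid in the frame of clip_yellow between -0.03 and 0.03 m and z of scoop_mid in the frame of clip_yellow below -0.0075 m and x of scoop_head in the frame of clip_yellow above 0.13 m and y of scoop_head in the frame of clip_yellow between -0.03 and 0.03 m); the robot touches nothing.
It fails at once if the sauce bottle is shifted by more than 20 mm or tipped by more than 0.2 rad (distance of sauce_bottle from where it was at the start of the episode above 0.02 m or angle between sauce_bottle's own z axis and vertical above 0.2 rad).
It fails at once if the cooking pot is shifted by more than 20 mm or tipped by more than 0.2 rad (distance of cooking_pot from where it was at the start of the episode above 0.02 m or angle between cooking_pot's own z axis and vertical above 0.2 rad).
It fails at once if the spice jar is shifted by more than 20 mm or tipped by more than 0.2 rad (distance of spice_jar from where it was at the start of the episode above 0.02 m or angle between spice_jar's own z axis and vertical above 0.2 rad).
It fails at once if a utensil is dropped or thrown (faster than 0.6 m/s while the fingers do not hold it) ((contact force between the fingers and turner below 0.02 N and linear speed of turner above 0.6 m/s) or (contact force between the fingers and brush below 0.02 N and linear speed of brush above 0.6 m/s) or (contact force between the fingers and scoop below 0.02 N and linear speed of scoop above 0.6 m/s)).
It also fails if it takes over 72 s, if anything falls off the work surface, if the arm or the gripper's body presses on something with over 40 N, if the wrist force passes 120 N, or if a joint passes its speed limit or range.

## Working session

There is one attempt and no reset: what is moved stays moved. The work goes in short steps, Python scripts to look and compute and a tool call to move; the robot and the scene stay as the last step left them, time stands still between calls to the robot, and variables do not carry over. Pictures are saved under pics/ and viewed, about 8 in all and at most 12, crops included, and the job is handed in when it is done.

Besides the shell and the picture viewer there is one more tool, called after "Call:" as name(argument=value, ...) on one line, values as JSON. apply_moves: Moves the arm, as the interface text tells. Its arguments: {"type":"object","properties":{"commands":{"type":"array"},"newtons":{"type":"number"}},"required":["commands"]}

```bash
mkdir -p pics; python3 - <<'E'
from workcell import bot,cams
import cv2,numpy as np
o=bot.get_obs();print(o)
for n in ["top","scene"]:
    c=cams.camera(n);cv2.imwrite(f"pics/{n}0.png",c["frame"]);np.savez(f"pics/{n}0.npz",**c)
    print(n,c["camera_matrix"],c["D"],c["R"],c["t"])
    for k in ["turner","scoop","brush","tray","clip_red","clip_blue","clip_yellow","sauce_bottle","cooking_pot","spice_jar","turner_head","scoop_head","brush_head"]:
        r=cams.spot_in(k,n);print(k,[(np.round(x["rect"]).tolist(),round(x["confidence"],2)) for x in r[:2]])
E
```

```text
{'time': 0.0, 'q': array([-6.90994909e+01,  5.01143449e+00,  1.00340975e+01,  9.50981715e+01,
        1.53696082e-03,  8.99993200e+01]), 'qd': array([-0.03548109, -0.00651024,  0.04486022, -0.04305888, -0.01611712,
        0.06702588]), 'joint_efforts': array([-8.20456426e-04, -5.20386279e+01,  4.64807868e+01,  1.61618058e-02,
       -8.87599822e-05,  2.29005610e-05]), 'ee_pos': array([ 0.19613885, -0.51360174,  0.23057665]), 'tcp_rot': array([-91.16676315,  89.92447589, 109.73442499]), 'wrist_force': array([0.23496572, 0.1244687 , 0.38668249]), 'torque': array([-0.0289224 ,  0.01228069, -0.00159847]), 'opening': 0.08524674950863118}
top [[447.26468553   0.         320.26770294]
 [  0.         447.26468553 236.09597755]
 [  0.           0.           1.        ]] [-0.11486789  0.          0.          0.          0.        ] [[-0.02105436 -0.99949093 -0.02397069]
 [-0.9849844   0.02484616 -0.17084611]
 [ 0.17135471  0.02001371 -0.9850061 ]] [-0.04393878  0.54121638  0.88657233]
turner [([428.0, 236.0, 496.0, 258.0], 0.74), ([363.0, 121.0, 448.0, 184.0], 0.36)]
scoop [([326.0, 240.0, 39
[... 1066 characters left out ...]
390757 -0.23677928  1.14731262]
turner [([212.0, 163.0, 266.0, 190.0], 0.82)]
scoop []
brush [([409.0, 300.0, 477.0, 363.0], 0.72)]
tray [([358.0, 257.0, 548.0, 424.0], 0.86)]
clip_red [([504.0, 305.0, 536.0, 328.0], 0.59)]
clip_blue [([462.0, 282.0, 499.0, 304.0], 0.89), ([205.0, 157.0, 264.0, 192.0], 0.6)]
clip_yellow [([299.0, 188.0, 311.0, 206.0], 0.46)]
sauce_bottle [([310.0, 136.0, 352.0, 290.0], 0.96)]
cooking_pot [([153.0, 190.0, 232.0, 274.0], 0.61)]
spice_jar [([310.0, 129.0, 330.0, 170.0], 0.7)]
turner_head [([210.0, 161.0, 265.0, 192.0], 0.82), ([151.0, 189.0, 232.0, 275.0], 0.65)]
scoop_head [([304.0, 190.0, 313.0, 206.0], 0.56)]
brush_head [([405.0, 300.0, 481.0, 362.0], 0.62)]
```

View pics/top0.png

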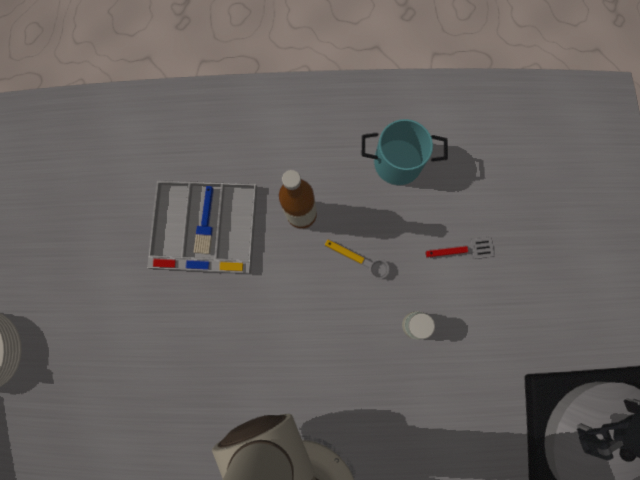

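View pics/scene0.png

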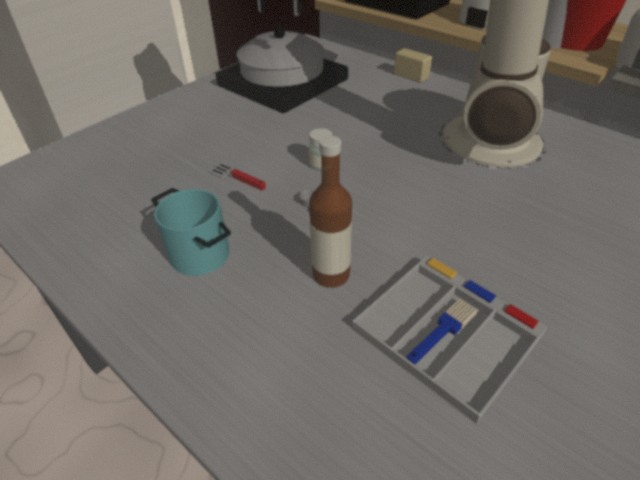

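The top view shows the tray at the left with the clips on the robot side: red at (165,264), blue at (198,265), yellow at (231,266). The brush is in the middle with its head at (203,243), towards the clip. The scoop runs (328,243)→(380,270) and the turner (428,253)→(492,248). The bottle base is near (303,220), the pot at (403,152) and the jar at (418,326). The scene view agrees.

```bash
cat > h.py <<'E'
import cv2,numpy as np
from scipy.spatial.transform import Rotation as Ro
def toplane(c,uv,z):
    p=cv2.undistortPoints(np.float64(uv).reshape(-1,1,2),c["camera_matrix"],c["D"])[:,0]
    d=np.c_[p,np.ones(len(p))]@c["R"]; o=-c["R"].T@c["t"]
    return (o+d*((z-o[2])/d[:,2])[:,None])[:,:2]
RANGE={"red":[(0,8),(172,180)],"yellow":[(18,32)],"blue":[(108,125)]}
def blobs(c,col,n=2,zs=(.018,.028)):
    hsv=cv2.cvtColor(c["frame"],cv2.COLOR_BGR2HSV); m=np.zeros(hsv.shape[:2],np.uint8)
    for a,b in RANGE[col]: m|=cv2.inRange(hsv,(a,150,60),(b,255,255))
    k,l,s,ce=cv2.connectedComponentsWithStats(m)
    return [np.argwhere(l==i)[:,::-1] for i in sorted(range(1,k),key=lambda i:-s[i,4])[:n]]
def rect(c,uv,z):
    P=toplane(c,uv,z); (x,y),(w,h),a=cv2.minAreaRect(np.float32(P*1000))
    if w<h: w,h,a=h,w,a+90
    return np.r_[x,y]/1000,w,h,a,P.mean(0)
def rel(o,pos,closeyaw):
    """shift/roll so that the jaw axis lies at world yaw closeyaw (mod 180)"""
    R=Ro.from_euler("xyz",o["tcp_rot"],degrees=True).as_matrix()
    s=R.T@(np.array(pos)-o["ee_pos"]); y=np.degrees(np.arctan2(R[1,1],R[0,1]))
    return s,y,-np.radians(closeyaw-y)
E
python3 - <<'E'
import numpy as np,cv2
from h import *
c=dict(np.load("pics/top0.npz"))
for col in RANGE:
    for uv in blobs(c,col):
        print(col,len(uv),uv.mean(0).round(0))
        for z in(.018,.028): print("   z",z,[np.round(v,3) for v in rect(c,uv,z)])
K=c["camera_matrix"]
hs=c["depth"];yy,xx=np.mgrid[0:480,0:640]
p=cv2.undistortPoints(np.float64(np.c_[xx.ravel(),yy.ravel()]).reshape(-1,1,2),K,c["D"])[:,0]
X=(np.c_[p,np.ones(len(p))]*hs.ravel()[:,None]-c["t"])@c["R"];X=X.reshape(480,640,3)
np.save("pics/X.npy",X)
for n,(l,t,r,b),zmin in [("bottle",(272,165,325,235),.03),("pot",(355,115,452,190),.03),("jar",(398,305,440,342),.03),("tray",(145,178,260,278),.012)]:
    q=X[t:b,l:r].reshape(-1,3);q=q[(q[:,2]>zmin)];print(n,q.min(0).round(3),q.max(0).round(3),len(q))
for u,v in[(483,240),(483,256),(381,270),(203,243),(447,252),(345,252),(300,300)]:print(u,v,X[v,u].round(3))
E
```

```text
red 259 [447. 251.]
   z 0.018 [array([ 0.505, -0.326]), np.float64(91.056), np.float64(13.511), np.float64(95.236), array([ 0.505, -0.326])]
   z 0.028 [array([ 0.504, -0.323]), np.float64(90.094), np.float64(13.368), np.float64(95.236), array([ 0.504, -0.323])]
red 159 [163. 263.]
   z 0.018 [array([0.495, 0.287]), np.float64(48.097), np.float64(15.368), np.float64(88.97), array([0.495, 0.287])]
   z 0.028 [array([0.494, 0.283]), np.float64(47.589), np.float64(15.206), np.float64(88.97), array([0.493, 0.283])]
yellow 276 [344. 251.]
   z 0.018 [array([ 0.511, -0.106]), np.float64(88.739), np.float64(13.541), np.float64(61.769), array([ 0.511, -0.106])]
   z 0.028 [array([ 0.51 , -0.106]), np.float64(87.802), np.float64(13.398), np.float64(61.769), array([ 0.51 , -0.106])]
yellow 181 [231. 266.]
   z 0.018 [array([0.485, 0.137]), np.float64(48.29), np.float64(17.247), np.float64(88.799), array([0.484, 0.137])]
   z 0.028 [array([0.484, 0.135]), np.float64(47.78), np.float64(17.065), np.float64(88.799), array([0.483, 0.135])]
blue 374 [206. 214.]
   z 0.018 [array([0.61 , 0.199]), np
[... 189 characters left out ...]
599, 0.192])]
blue 153 [197. 264.]
   z 0.018 [array([0.489, 0.211]), np.float64(46.805), np.float64(15.192), np.float64(88.842), array([0.49 , 0.211])]
   z 0.028 [array([0.488, 0.208]), np.float64(46.31), np.float64(15.032), np.float64(88.843), array([0.488, 0.208])]
bottle [ 0.38  -0.075  0.03 ] [0.627 0.016 0.965] 1573
pot [ 0.38  -0.324  0.03 ] [ 0.769 -0.075  0.965] 2110
jar [ 0.326 -0.274  0.031] [ 0.38  -0.075  0.965] 666
tray [ 0.38  -0.075  0.012] [0.68  0.324 0.965] 3264
483 240 [ 0.53  -0.413  0.002]
483 256 [ 0.494 -0.409  0.004]
381 270 [ 0.47  -0.184  0.006]
203 243 [0.537 0.201 0.014]
447 252 [ 0.503 -0.325  0.023]
345 252 [ 0.509 -0.108  0.018]
300 300 [ 0.41  -0.009 -0.   ]
```

```bash
python3 - <<'E'
import numpy as np,cv2
from h import *
from workcell import bot
c=dict(np.load("pics/top0.npz"));X=np.load("pics/X.npy")
for n,(l,t,r,b),z0,z1 in [("bottle",(272,165,325,235),.03,.3),("bottle_low",(272,165,325,235),.02,.1),("pot",(355,115,452,190),.03,.15),("jar",(398,305,440,342),.03,.1)]:
    q=X[t:b,l:r].reshape(-1,3);q=q[(q[:,2]>z0)&(q[:,2]<z1)];print(n,np.percentile(q,2,0).round(3),np.percentile(q,98,0).round(3))
uv=max(blobs(c,"blue"),key=len); P=toplane(c,uv,.021)
print(P[:,0].max(),P[:,0].min())
for x in np.arange(P[:,0].min(),P[:,0].max(),.008):
    s=P[abs(P[:,0]-x)<.004]; print(round(x,3),s[:,1].min().round(3),s[:,1].max().round(3),s[:,1].mean().round(3))
s=P[P[:,0]>.592];print(cv2.fitLine(np.float32(s),2,0,.01,.01).ravel())
# tray rim
q=X[175:280,140:265].reshape(-1,3);q=q[(abs(q[:,2]-.021)<.004)];print("rim",cv2.minAreaRect(np.float32(q[:,:2]*1000)))
o=bot.get_obs();print(rel(o,[.5,0,.2],0),o["q"][5])
E
```

```text
bottle [ 0.564 -0.047  0.044] [0.614 0.012 0.271]
bottle_low [ 0.564 -0.048  0.021] [0.593 0.01  0.098]
pot [ 0.66  -0.318  0.033] [ 0.765 -0.15   0.112]
jar [ 0.329 -0.271  0.038] [ 0.377 -0.224  0.083]
0.6636148213420556 0.5551321535028116
0.555 0.184 0.212 0.196
0.563 0.181 0.215 0.198
0.571 0.182 0.213 0.199
0.579 0.191 0.202 0.196
0.587 0.189 0.202 0.195
0.595 0.189 0.202 0.195
0.603 0.187 0.2 0.194
0.611 0.187 0.2 0.193
0.619 0.187 0.199 0.193
0.627 0.185 0.199 0.192
0.635 0.183 0.197 0.191
0.643 0.183 0.197 0.19
0.651 0.181 0.195 0.189
0.659 0.181 0.195 0.189
[ 0.99483943 -0.10146188  0.6279204   0.19165981]
rim ((575.3889770507812, 203.90310668945312), (227.7816619873047, 197.73646545410156), 86.12916564941406)
(array([ 0.0312823 , -0.37157579, -0.46710029]), np.float64(-69.09558321613791), np.float64(-1.2059454257073392)) 89.99942167637913
```

```bash
cat > plan.py <<'E'
import numpy as np
def plan(start,calls):
    """start=(x,y,z,psi); calls: list of waypoint lists (x,y,z,psi)"""
    for wps in calls:
        x0=np.array(start[:3]);a=np.radians(start[3]);c,s=np.cos(a),np.sin(a)
        print("from",np.round(start,3))
        for w in wps:
            dx,dy,dz=np.array(w[:3])-x0
            print("   ",[round(float(v),3) for v in(-dz,c*dx+s*dy,s*dx-c*dy,-np.radians(w[3]-start[3]))],"->",w)
        start=wps[-1]
E
python3 - <<'E'
from plan import plan
plan((.1961,-.5136,.2306,-69.1),[[(.36,-.15,.22,0),(.39,.06,.22,15)],[(.5865,.1975,.12,85)]])
E
```

```text
from [  0.196  -0.514   0.231 -69.1  ]
    [0.011, -0.281, -0.283, -1.206] -> (0.36, -0.15, 0.22, 0)
    [0.011, -0.467, -0.386, -1.468] -> (0.39, 0.06, 0.22, 15)
from [ 0.39  0.06  0.22 15.  ]
    [0.1, 0.225, -0.082, -1.222] -> (0.5865, 0.1975, 0.12, 85)
```

Call:
apply_moves(commands=[[0.011, -0.281, -0.283, -1.206, -0.39], [0.011, -0.281, -0.283, -1.206, -0.39], [0.011, -0.281, -0.283, -1.206, -0.39], [0.011, -0.281, -0.283, -1.206, -0.39], [0.011, -0.281, -0.283, -1.206, -0.39], [0.011, -0.281, -0.283, -1.206, -0.39], [0.011, -0.281, -0.283, -1.206, -0.39], [0.011, -0.467, -0.386, -1.468, -0.39], [0.011, -0.467, -0.386, -1.468, -0.39], [0.011, -0.467, -0.386, -1.468, -0.39], [0.011, -0.467, -0.386, -1.468, -0.39], [0.011, -0.467, -0.386, -1.468, -0.39]], newtons=30)

```text
time: 2.6
ee_pos: [0.3882, 0.0525, 0.2207]
tcp_rot: [78.7, 89.9, 3.7]
wrist_force: [1.3, -0.9, -0.4]
opening: 0.0263
```

Call:
apply_moves(commands=[[0.1, 0.229, -0.089, -1.222, -0.39], [0.1, 0.229, -0.089, -1.222, -0.39], [0.1, 0.229, -0.089, -1.222, -0.39], [0.1, 0.229, -0.089, -1.222, -0.39], [0.1, 0.229, -0.089, -1.222, -0.39], [0.1, 0.229, -0.089, -1.222, -0.39], [0.1, 0.229, -0.089, -1.222, -0.39], [0.1, 0.229, -0.089, -1.222, -0.39], [0.1, 0.229, -0.089, -1.222, -0.39], [0.1, 0.229, -0.089, -1.222, -0.39], [0.1, 0.229, -0.089, -1.222, -0.39]])

```text
time: 3.7
ee_pos: [0.5864, 0.1978, 0.1212]
tcp_rot: [11.7, 89.9, 6.6]
wrist_force: [0.1, 0.6, -0.2]
opening: 0.0262
```

```bash
python3 - <<'E'
import numpy as np,cv2
from h import *
from workcell import bot,cams
o=bot.get_obs();c=cams.camera("wrist");cv2.imwrite("pics/w1.png",c["frame"])
R=Ro.from_euler("xyz",o["tcp_rot"],degrees=True).as_matrix();M=c["mount"]
Rw=R@M[:3,:3];tw=R@M[:3,3]+o["ee_pos"];c["R"]=Rw.T;c["t"]=-Rw.T@tw
print(o["ee_pos"],o["q"][5],o["opening"],rel(o,[.5865,.1975,.05],85))
for uv in blobs(c,"blue",3):
    print(len(uv),uv.mean(0),[np.round(v,3) for v in rect(c,uv,.021)])
uv=max(blobs(c,"blue"),key=len);P=toplane(c,uv,.021)
for x in np.arange(.55,.67,.01):
    s=P[abs(P[:,0]-x)<.002]
    if len(s):print(round(x,3),s[:,1].min().round(4),s[:,1].max().round(4))
E
```

```text
[0.58638437 0.19778065 0.12118364] 23.799196778131844 0.02622250860316417 (array([ 7.11836828e-02, -2.92335699e-04,  2.84079791e-05]), np.float64(84.84833342457642), np.float64(-0.0026470811063657143))
4440 [322.9454955 256.7545045] [array([0.609, 0.195]), np.float64(109.858), np.float64(32.552), np.float64(173.787), array([0.595, 0.196])]
3340 [327.92844311  71.26287425] [array([0.488, 0.209]), np.float64(50.908), np.float64(18.331), np.float64(86.099), array([0.488, 0.209])]
0.56 0.1838 0.2166
0.57 0.1829 0.2153
0.58 0.1909 0.2048
0.59 0.1899 0.204
0.6 0.189 0.2025
0.61 0.188 0.2017
0.62 0.187 0.2002
0.63 0.186 0.1994
0.64 0.185 0.1985
0.65 0.1841 0.197
0.66 0.1831 0.1961
```

Call:
apply_moves(commands=[[0.05, 0, 0, 0, -0.39], [0.085, 0, 0, 0, -0.39], [0.1, 0, 0, 0, -0.39], [0.115, 0, 0, 0, -0.39], [0.115, 0, 0, 0, -0.39], [0.115, 0, 0, 0, -1], [0.115, 0, 0, 0, -1], [0.115, 0, 0, 0, -1], [0.115, 0, 0, 0, -1], [0.115, 0, 0, 0, -1]], newtons=40)

```text
time: 4.75
ee_pos: [0.5873, 0.1981, 0.0076]
tcp_rot: [19.2, 89.8, 14.1]
wrist_force: [-0.2, 0.7, 6.0]
opening: 0.0125
```

Call:
apply_moves(commands=[[-0.03, 0, 0, 0, -1], [-0.07, 0, 0, 0, -1], [-0.1, 0, 0, -0.15, -1], [-0.1, 0, 0, -1.3, -1], [-0.1, 0, 0, -1.3, -1], [-0.1, 0, 0, -1.3, -1], [-0.1, 0, 0, -1.3, -1], [-0.1, 0, 0, -1.3, -1], [-0.1, 0, 0, -1.3, -1], [-0.1, 0, 0, -1.3, -1], [-0.1, 0, 0, -1.3, -1], [-0.1, 0, 0, -1.3, -1]])

```text
time: 5.95
ee_pos: [0.5869, 0.198, 0.1076]
tcp_rot: [-56.0, 89.8, 13.4]
wrist_force: [0.6, 0.5, -0.3]
opening: 0.0129
```

```bash
python3 - <<'E'
import numpy as np,cv2
from h import *
from workcell import bot,cams
o=bot.get_obs();c=cams.camera("wrist");cv2.imwrite("pics/w2.png",c["frame"])
print(o["ee_pos"],o["q"][5],o["opening"],rel(o,[.5885,.202,.1],0),o["wrist_force"])
E
```

```text
[0.58691912 0.19796016 0.10756364] -50.79642178228456 0.012879610554986586 (array([ 7.57273182e-03, -3.85724965e-05,  4.32209015e-03]), np.float64(159.4436197747559), np.float64(2.7828161363674297)) [ 0.60427453  0.4800412  -0.26679702]
```

View pics/w2.png

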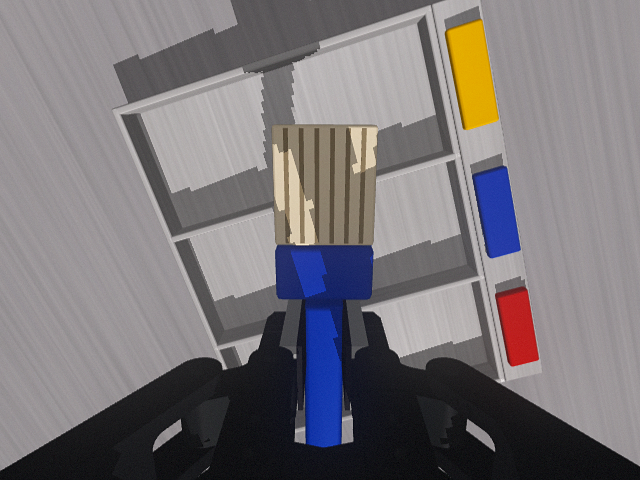

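The wrist view shows the brush held squarely, with its head at (325,185), centred between the fingers, and the tray below. I'll carry on turning.

Call:
apply_moves(commands=[[0, 0, 0.004, -1.6, -1], [0, 0, 0.004, -1.6, -1], [0, 0, 0.004, -1.6, -1], [0, 0, 0.004, -1.6, -1], [0, 0, 0.004, -1.6, -1], [0, 0, 0.004, -1.6, -1], [0, 0, 0.004, -1.6, -1], [0, 0, 0.004, -1.6, -1], [0, 0, 0.004, -1.6, -1], [0, 0, 0.004, -1.6, -1], [0, 0, 0.004, -1.6, -1]])

```text
time: 7.1
ee_pos: [0.5883, 0.2017, 0.1075]
tcp_rot: [-147.6, 89.8, 13.5]
wrist_force: [-0.3, -0.2, -0.7]
opening: 0.0131
```

```bash
python3 - <<'E'
from h import *
from workcell import bot
o=bot.get_obs()
print(o["ee_pos"],o["q"][5],rel(o,[.5885,.202,.0075],266-360))
E
```

```text
[0.58828011 0.20166575 0.10752296] -142.10839385650684 (array([ 0.10002337, -0.00019931,  0.00019697]), np.float64(-108.96069745520691), np.float64(-0.2611134289880975))
```

Call:
apply_moves(commands=[[0.0, 0, 0, -0.26, -1], [0.03, 0, 0, -0.26, -1], [0.06, 0, 0, -0.26, -1], [0.08, 0, 0, -0.26, -1], [0.092, 0, 0, -0.26, -1], [0.099, 0, 0, -0.26, -1], [0.1, 0, 0, -0.26, -1], [0.1, 0, 0, -0.26, -1], [0.1, 0, 0, -0.26, -1]])

```text
time: 8.0
ee_pos: [0.5891, 0.2019, 0.0083]
tcp_rot: [-161.2, 89.7, 14.7]
wrist_force: [0.2, 0.6, 0.3]
opening: 0.0129
```

Call:
apply_moves(commands=[[0, 0, 0, 0, -0.39], [0, 0, 0, 0, -0.39], [0, 0, 0, 0, -0.39], [-0.02, 0, 0, 0, -0.39], [-0.05, 0, 0, 0, -0.39], [-0.1, 0, 0, 0, -0.39], [-0.1, 0, 0, 0, -0.39], [-0.1, 0, 0, 0, -0.39]])

```text
time: 8.8
ee_pos: [0.5895, 0.2021, 0.11]
tcp_rot: [-159.5, 89.5, 16.4]
wrist_force: [0.6, 1.0, -0.1]
opening: 0.0262
```

```bash
cat > look.py <<'E'
import numpy as np,cv2,sys
from h import *
from workcell import bot,cams
def wrist(fn):
    o=bot.get_obs();c=cams.camera("wrist");cv2.imwrite(f"pics/{fn}.png",c["frame"])
    R=Ro.from_euler("xyz",o["tcp_rot"],degrees=True).as_matrix();M=c["mount"]
    Rw=R@M[:3,:3];tw=R@M[:3,3]+o["ee_pos"];c["R"]=Rw.T;c["t"]=-Rw.T@tw
    print(o["time"],o["ee_pos"].round(4),"q",o["q"].round(1),"psi",round(rel(o,[0,0,0],0)[1],2),o["opening"])
    return o,c
E
python3 - <<'E'
from look import *
o,c=wrist("w3")
for uv in blobs(c,"blue",3):
    if len(uv)>300: print(len(uv),uv.mean(0).round(0),[np.round(v,4) for v in rect(c,uv,.021)])
from plan import plan
s=(*o["ee_pos"],rel(o,[0,0,0],0)[1])
plan(s,[[(.40,.05,.16,-94),(.40,-.1,.16,-140),(.507,-.345,.1,-174.8)]])
E
```

```text
8.8 [0.5895 0.2021 0.11  ] q [  18.9   13.8    6.7   82.4   -0.  -157. ] psi -94.09 0.026156106298212873
4731 [324. 264.] [array([0.5675, 0.203 ]), np.float64(109.4315), np.float64(32.847), np.float64(175.992), array([0.5808, 0.2022])]
2039 [325. 402.] [array([0.4848, 0.2089]), np.float64(50.9982), np.float64(20.3385), np.float64(86.0132), array([0.4848, 0.2088])]
from [  0.59    0.202   0.11  -94.094]
    [-0.05, 0.165, 0.178, -0.002] -> (0.4, 0.05, 0.16, -94)
    [-0.05, 0.315, 0.167, 0.801] -> (0.4, -0.1, 0.16, -140)
    [0.01, 0.552, 0.043, 1.409] -> (0.507, -0.345, 0.1, -174.8)
```

Call:
apply_moves(commands=[[-0.05, 0.165, 0.178, 0, 0.0], [-0.05, 0.165, 0.178, 0, 0.0], [-0.05, 0.165, 0.178, 0, 0.0], [-0.05, 0.165, 0.178, 0, 0.0], [-0.05, 0.165, 0.178, 0, 0.0], [-0.05, 0.315, 0.167, 0.8, 0.0], [-0.05, 0.315, 0.167, 0.8, 0.0], [-0.05, 0.315, 0.167, 0.8, 0.0], [0.01, 0.552, 0.043, 1.41, 0.0], [0.01, 0.552, 0.043, 1.41, 0.0], [0.01, 0.552, 0.043, 1.41, 0.0], [0.01, 0.552, 0.043, 1.41, 0.0]])

```text
time: 10.05
ee_pos: [0.4772, -0.2809, 0.1113]
tcp_rot: [-79.7, 89.8, 35.7]
wrist_force: [0.9, 0.9, 1.2]
opening: 0.0429
```

```bash
python3 - <<'E'
from h import *
from workcell import bot
from plan import plan
o=bot.get_obs();s=(*o["ee_pos"],rel(o,[0,0,0],0)[1])
plan(s,[[(.508,-.354,.1,-174.8)]])
E
```

```text
from [ 4.77000e-01 -2.81000e-01  1.11000e-01 -1.54642e+02]
    [0.011, 0.003, -0.079, 0.352] -> (0.508, -0.354, 0.1, -174.8)
```

Call:
apply_moves(commands=[[0.011, 0.003, -0.079, 0.352, 0], [0.011, 0.003, -0.079, 0.352, 0], [0.011, 0.003, -0.079, 0.352, 0], [0.011, 0.003, -0.079, 0.352, 0], [0.011, 0.003, -0.079, 0.352, 0]])

```text
time: 10.55
ee_pos: [0.5078, -0.3529, 0.0991]
tcp_rot: [-32.0, 89.8, 63.3]
wrist_force: [-0.8, -0.3, -0.0]
opening: 0.0426
```

```bash
python3 - <<'E'
from look import *
from plan import plan
o,c=wrist("w4")
for uv in blobs(c,"red",2):
    if len(uv)>300: print(len(uv),uv.mean(0).round(0),uv.min(0),uv.max(0),[np.round(v,4) for v in rect(c,uv,.018)])
s=(*o["ee_pos"],rel(o,[0,0,0],0)[1])
plan(s,[[(.508,-.354,.004,-174.8)]])
E
```

```text
10.55 [ 0.5078 -0.3529  0.0991] q [ -34.9   13.8    5.4   81.7    0.2 -130.2] psi -174.69 0.04260886429218306
3229 [324. 285.] [312 217] [336 359] [array([ 0.5056, -0.3299]), np.float64(90.5711), np.float64(13.669), np.float64(95.1616), array([ 0.5059, -0.3332])]
from [ 5.08000e-01 -3.53000e-01  9.90000e-02 -1.74689e+02]
    [0.095, -0.0, -0.001, 0.002] -> (0.508, -0.354, 0.004, -174.8)
```

View pics/w4.png

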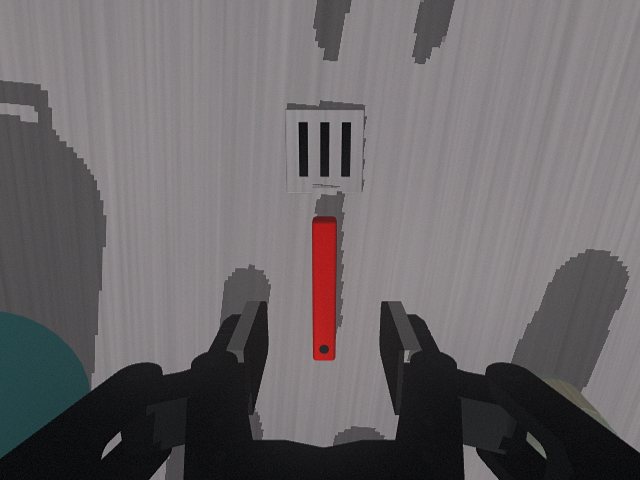

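The wrist view shows the red handle at (312–336, 217–359) centred between the open fingers, with the slotted head at (325,148). Measured handle length is 90.6 mm and width 13.7 mm, as specified.

Call:
apply_moves(commands=[[0.04, 0, -0.004, 0, 0], [0.075, 0, -0.004, 0, 0], [0.09, 0, -0.004, 0, 0], [0.095, 0, -0.004, 0, 0], [0.095, 0, -0.004, 0, 0], [0.095, 0, -0.004, 0, -1], [0.095, 0, -0.004, 0, -1], [0.095, 0, -0.004, 0, -1], [0.095, 0, -0.004, 0, -1], [0.095, 0, -0.004, 0, -1], [0.095, 0, -0.004, 0, -1]], newtons=40)

```text
time: 11.7
ee_pos: [0.5095, -0.3571, 0.0067]
tcp_rot: [-80.1, 89.7, 15.2]
wrist_force: [-0.7, -0.1, 7.4]
opening: 0.0128
```

```bash
python3 - <<'E'
from h import *
from workcell import bot
from plan import plan
o=bot.get_obs();s=(*o["ee_pos"],rel(o,[0,0,0],0)[1]);print(o["opening"],s,o["wrist_force"])
plan(s,[[(.508,-.357,.12,-174.8),(.42,-.15,.18,-150),(.40,.02,.18,-110),(.40,.15,.15,-94)],[(.59,.277,.1,-94)]])
E
```

```text
0.012816867124053897 (np.float64(0.5095340390717896), np.float64(-0.3571410290136158), np.float64(0.006655984852015923), np.float64(-174.6704357544066)) [-0.72761008 -0.1349278   7.42350333]
from [ 5.1000e-01 -3.5700e-01  7.0000e-03 -1.7467e+02]
    [-0.113, 0.002, 0.0, 0.002] -> (0.508, -0.357, 0.12, -174.8)
    [-0.173, 0.07, 0.215, -0.431] -> (0.42, -0.15, 0.18, -150)
    [-0.173, 0.074, 0.386, -1.129] -> (0.4, 0.02, 0.18, -110)
    [-0.143, 0.062, 0.515, -1.408] -> (0.4, 0.15, 0.15, -94)
from [  0.4    0.15   0.15 -94.  ]
    [0.05, -0.14, -0.181, -0.0] -> (0.59, 0.277, 0.1, -94)
```

Call:
apply_moves(commands=[[-0.03, 0, 0, 0, -1], [-0.07, 0, 0, 0, -1], [-0.113, 0.002, 0, 0, -1], [-0.173, 0.07, 0.215, -0.43, -1], [-0.173, 0.07, 0.215, -0.43, -1], [-0.173, 0.07, 0.215, -0.43, -1], [-0.173, 0.07, 0.215, -0.43, -1], [-0.173, 0.07, 0.215, -0.43, -1], [-0.173, 0.074, 0.386, -1.13, -1], [-0.173, 0.074, 0.386, -1.13, -1], [-0.173, 0.074, 0.386, -1.13, -1], [-0.173, 0.074, 0.386, -1.13, -1]])

```text
time: 12.9
ee_pos: [0.3984, 0.023, 0.1805]
tcp_rot: [-136.8, 89.6, 18.0]
wrist_force: [0.4, -1.0, 0.0]
opening: 0.0126
```

```bash
python3 - <<'E'
from h import *
from workcell import bot
from plan import plan
o=bot.get_obs();s=(*o["ee_pos"],rel(o,[0,0,0],0)[1]);print(o["opening"],s,o["wrist_force"])
plan(s,[[(.40,.13,.15,-94),(.5915,.2755,.1,-94)]])
E
```

```text
0.01262954430426269 (np.float64(0.3983609092158515), np.float64(0.02299490370013604), np.float64(0.18051216969535935), np.float64(-115.15788120665377)) [ 0.35328665 -0.95066083  0.01451112]
from [ 3.98000e-01  2.30000e-02  1.81000e-01 -1.15158e+02]
    [0.031, -0.098, 0.044, -0.369] -> (0.4, 0.13, 0.15, -94)
    [0.081, -0.311, -0.067, -0.369] -> (0.5915, 0.2755, 0.1, -94)
```

Call:
apply_moves(commands=[[0.031, -0.098, 0.044, -0.369, -1], [0.031, -0.098, 0.044, -0.369, -1], [0.081, -0.311, -0.067, -0.369, -1], [0.081, -0.311, -0.067, -0.369, -1], [0.081, -0.311, -0.067, -0.369, -1], [0.081, -0.311, -0.067, -0.369, -1], [0.081, -0.311, -0.067, -0.369, -1], [0.081, -0.311, -0.067, -0.369, -1], [0.081, -0.311, -0.067, -0.369, -1], [0.081, -0.311, -0.067, -0.369, -1]])

```text
time: 13.9
ee_pos: [0.5914, 0.2757, 0.1024]
tcp_rot: [-158.1, 89.6, 17.9]
wrist_force: [-0.7, 0.4, -0.5]
opening: 0.013
```

```bash
python3 - <<'E'
from look import *
from plan import plan
o,c=wrist("w5")
for uv in blobs(c,"red",2):
    print(len(uv),uv.mean(0).round(0),uv.min(0),uv.max(0),[np.round(v,4) for v in rect(c,uv,.028)])
s=(*o["ee_pos"],rel(o,[0,0,0],0)[1])
plan(s,[[(.592,.276,.0095,-94)]])
E
```

```text
13.9 [0.5914 0.2757 0.1024] q [ 2.50e+01  1.80e+01  1.10e+01  8.25e+01 -1.00e-01 -1.51e+02] psi -94.02 0.012961248165121848
6228 [323. 366.] [295 283] [352 447] [array([0.5205, 0.2807]), np.float64(113.7848), np.float64(36.0727), np.float64(176.0328), array([0.5224, 0.2806])]
from [  0.591   0.276   0.102 -94.024]
    [0.093, -0.0, -0.001, -0.0] -> (0.592, 0.276, 0.0095, -94)
```

View pics/w5.png

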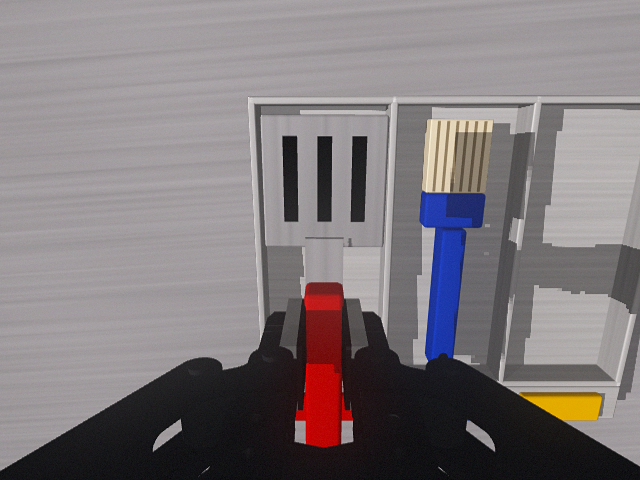

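The wrist view shows the turner over the left compartment, head at (325,180), centred between the walls at x≈255 and x≈393. The brush lies flat in the middle compartment with its head (457,160) away from the clips. Next I'll lower and release.

Call:
apply_moves(commands=[[0.03, 0, 0, 0, -1], [0.06, 0, 0, 0, -1], [0.078, 0, 0, 0, -1], [0.087, 0, 0, 0, -1], [0.092, 0, 0, 0, -1], [0.093, 0, 0, 0, -1], [0.093, 0, 0, 0, -1], [0.093, 0, 0, 0, -1]])

```text
time: 14.75
ee_pos: [0.5927, 0.2761, 0.0112]
tcp_rot: [-156.1, 89.4, 19.8]
wrist_force: [-0.2, -0.5, 0.3]
opening: 0.013
```

Call:
apply_moves(commands=[[0, 0, 0, 0, -0.39], [0, 0, 0, 0, -0.39], [0, 0, 0, 0, -0.39], [-0.02, 0, 0, 0, -0.39], [-0.05, 0, 0, 0, -0.39], [-0.1, 0, 0, 0, -0.39], [-0.1, 0, 0, 0, -0.39], [-0.1, 0, 0, 0, -0.39]])

```text
time: 15.55
ee_pos: [0.5926, 0.2761, 0.113]
tcp_rot: [-155.0, 89.2, 21.0]
wrist_force: [-0.6, 0.3, -1.5]
opening: 0.0263
```

```bash
python3 - <<'E'
from look import *
from plan import plan
o,c=wrist("w6")
for uv in blobs(c,"red",2):
    if len(uv)>300: print(len(uv),uv.mean(0).round(0),[np.round(v,4) for v in rect(c,uv,.021)])
s=(*o["ee_pos"],rel(o,[0,0,0],0)[1])
plan(s,[[(.41,.13,.16,-94),(.40,-.05,.16,-140),(.497,-.132,.1,-208.2)]])
E
```

```text
15.55 [0.5926 0.2761 0.113 ] q [ 2.50e+01  1.78e+01  1.18e+01  8.33e+01 -1.00e-01 -1.51e+02] psi -94.04 0.026340305894004063
2952 [325. 288.] [array([0.565 , 0.2775]), np.float64(90.6342), np.float64(13.3591), np.float64(175.6008), array([0.5679, 0.2775])]
2047 [325. 398.] [array([0.4895, 0.2827]), np.float64(51.0437), np.float64(20.3517), np.float64(86.1787), array([0.4896, 0.2828])]
from [  0.593   0.276   0.113 -94.035]
    [-0.047, 0.159, 0.172, -0.001] -> (0.41, 0.13, 0.16, -94)
    [-0.047, 0.339, 0.169, 0.802] -> (0.4, -0.05, 0.16, -140)
    [0.013, 0.414, 0.067, 1.993] -> (0.497, -0.132, 0.1, -208.2)
```

Call:
apply_moves(commands=[[-0.047, 0.159, 0.172, 0, 0.0], [-0.047, 0.159, 0.172, 0, 0.0], [-0.047, 0.159, 0.172, 0, 0.0], [-0.047, 0.159, 0.172, 0, 0.0], [-0.047, 0.159, 0.172, 0, 0.0], [-0.047, 0.339, 0.169, 1.2, 0.0], [-0.047, 0.339, 0.169, 1.2, 0.0], [-0.047, 0.339, 0.169, 1.2, 0.0], [-0.047, 0.339, 0.169, 1.2, 0.0], [-0.047, 0.339, 0.169, 1.2, 0.0], [-0.047, 0.339, 0.169, 1.2, 0.0]])

```text
time: 16.7
ee_pos: [0.3981, -0.0517, 0.1535]
tcp_rot: [-96.7, 89.5, 27.2]
wrist_force: [1.4, 0.5, -0.5]
opening: 0.0428
```

```bash
python3 - <<'E'
from look import *
from plan import plan
o=bot.get_obs();c=cams.camera("top");np.savez("pics/top1.npz",**c);cv2.imwrite("pics/top1.png",c["frame"])
s=(*o["ee_pos"],rel(o,[0,0,0],0)[1])
for col in RANGE:
    for uv,z in zip(blobs(c,col),(.021,.028)): print(col,len(uv),uv.mean(0).round(0),[np.round(v,4) for v in rect(c,uv,z)])
plan(s,[[(.496,-.134,.1,-208.2)]])
E
```

```text
red 301 [169. 232.] [array([0.5633, 0.2762]), np.float64(87.4103), np.float64(17.4822), np.float64(175.745), array([0.563 , 0.2761])]
red 159 [163. 263.] [array([0.494 , 0.2829]), np.float64(47.5892), np.float64(15.2057), np.float64(88.9704), array([0.4933, 0.2833])]
yellow 109 [226. 266.] [array([0.4848, 0.1458]), np.float64(30.5614), np.float64(16.7372), np.float64(81.8681), array([0.485 , 0.1462])]
yellow 2 [328. 240.] [array([ 0.5344, -0.0712]), np.float64(2.1221), np.float64(0.0), np.float64(-91.4355), array([ 0.5344, -0.0712])]
blue 391 [202. 226.] [array([0.5665, 0.1971]), np.float64(105.0854), np.float64(31.4617), np.float64(1.589), array([0.574 , 0.2013])]
blue 154 [197. 264.] [array([0.4882, 0.2078]), np.float64(46.3935), np.float64(15.032), np.float64(88.8429), array([0.4884, 0.208 ])]
from [ 3.98000e-01 -5.20000e-02  1.54000e-01 -1.46117e+02]
    [0.054, -0.035, -0.123, 1.084] -> (0.496, -0.134, 0.1, -208.2)
```

Call:
apply_moves(commands=[[0.054, -0.035, -0.123, 1.084, 0], [0.054, -0.035, -0.123, 1.084, 0], [0.054, -0.035, -0.123, 1.084, 0], [0.054, -0.035, -0.123, 1.084, 0], [0.054, -0.035, -0.123, 1.084, 0], [0.054, -0.035, -0.123, 1.084, 0], [0.054, -0.035, -0.123, 1.084, 0], [0.054, -0.035, -0.123, 1.084, 0], [0.054, -0.035, -0.123, 1.084, 0]])

```text
time: 17.65
ee_pos: [0.495, -0.1341, 0.0987]
tcp_rot: [-22.9, 89.6, 38.5]
wrist_force: [-0.6, 0.9, 0.3]
opening: 0.0424
```

```bash
python3 - <<'E'
from look import *
from plan import plan
o,c=wrist("w7")
for uv in blobs(c,"yellow",2):
    if len(uv)>300: print(len(uv),uv.mean(0).round(0),uv.min(0),uv.max(0),[np.round(v,4) for v in rect(c,uv,.018)])
s=(*o["ee_pos"],rel(o,[0,0,0],0)[1])
plan(s,[[(.496,-.134,.007,-208.2)]])
E
```

```text
17.65 [ 0.495  -0.1341  0.0987] q [-15.3  -0.9 -10.6  80.    0.3 -76.8] psi 151.44 0.042356127453416194
3157 [322. 297.] [311 228] [334 368] [array([ 0.5101, -0.1085]), np.float64(90.6042), np.float64(13.7233), np.float64(61.2389), array([ 0.5091, -0.1104])]
from [ 4.95000e-01 -1.34000e-01  9.90000e-02  1.51438e+02]
    [0.092, -0.001, 0.001, 6.277] -> (0.496, -0.134, 0.007, -208.2)
```

View pics/w7.png

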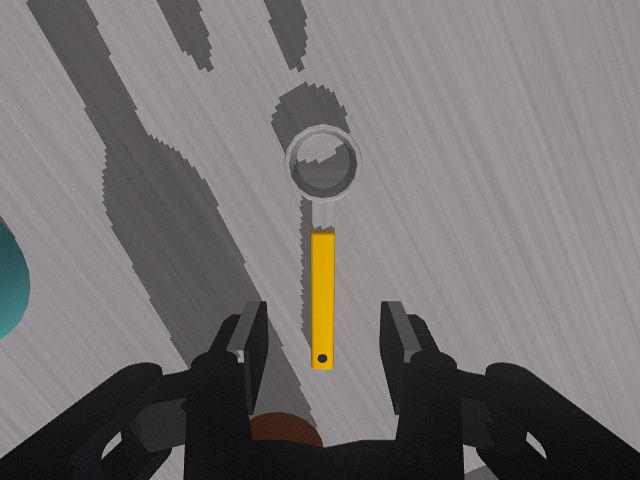

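The scoop handle sits at (311–334, 228–368), centred between the jaws, with the cup at (323,162). The measured mid (0.496,−0.135) agrees with the top camera. The bottle edge shows at the bottom of the frame, outside the fingers.

Call:
apply_moves(commands=[[0.04, 0, 0, 0, 0], [0.07, 0, 0, 0, 0], [0.086, 0, 0, 0, 0], [0.092, 0, 0, 0, 0], [0.092, 0, 0, 0, 0], [0.092, 0, 0, 0, -1], [0.092, 0, 0, 0, -1], [0.092, 0, 0, 0, -1], [0.092, 0, 0, 0, -1], [0.092, 0, 0, 0, -1], [0.092, 0, 0, 0, -1]], newtons=40)

```text
time: 18.8
ee_pos: [0.4965, -0.1339, 0.0082]
tcp_rot: [-36.5, 89.5, 25.0]
wrist_force: [0.5, -0.7, 6.4]
opening: 0.0126
```

```bash
python3 - <<'E'
from h import *
from workcell import bot
from plan import plan
o=bot.get_obs();s=(*o["ee_pos"],rel(o,[0,0,0],0)[1]-360);print(o["opening"],s,o["wrist_force"])
plan(s,[[(s[0],s[1],.12,s[3]),(.40,-.05,.16,-160),(.40,.10,.16,-120)],[(.5825,.1285,.1,-94)]])
E
```

```text
0.012596751625793082 (np.float64(0.49648175107855014), np.float64(-0.1339466473953046), np.float64(0.008228675698737038), np.float64(-208.46552510386067)) [ 0.45518463 -0.67278037  6.3540625 ]
from [ 4.96000e-01 -1.34000e-01  8.00000e-03 -2.08466e+02]
    [-0.112, 0.0, 0.0, -0.0] -> (np.float64(0.49648175107855014), np.float64(-0.1339466473953046), 0.12, np.float64(-208.46552510386067))
    [-0.152, 0.125, 0.028, -0.846] -> (0.4, -0.05, 0.16, -160)
    [-0.152, 0.196, 0.16, -1.544] -> (0.4, 0.1, 0.16, -120)
from [ 4.0e-01  1.0e-01  1.6e-01 -1.2e+02]
    [0.06, -0.116, -0.144, -0.454] -> (0.5825, 0.1285, 0.1, -94)
```

Call:
apply_moves(commands=[[-0.03, 0, 0, 0, -1], [-0.07, 0, 0, 0, -1], [-0.112, 0, 0, 0, -1], [-0.152, 0.125, 0.028, -0.846, -1], [-0.152, 0.125, 0.028, -0.846, -1], [-0.152, 0.125, 0.028, -0.846, -1], [-0.152, 0.125, 0.028, -0.846, -1], [-0.152, 0.196, 0.16, -1.544, -1], [-0.152, 0.196, 0.16, -1.544, -1], [-0.152, 0.196, 0.16, -1.544, -1], [-0.152, 0.196, 0.16, -1.544, -1], [-0.152, 0.196, 0.16, -1.544, -1]])

```text
time: 20.0
ee_pos: [0.3988, 0.1013, 0.1605]
tcp_rot: [-114.2, 89.5, 25.3]
wrist_force: [0.7, -0.9, -1.7]
opening: 0.0128
```

```bash
python3 - <<'E'
from h import *
from workcell import bot
from plan import plan
o=bot.get_obs();s=(*o["ee_pos"],rel(o,[0,0,0],0)[1]);print(o["opening"],s,o["wrist_force"])
plan(s,[[(.43,.11,.15,-120),(.5825,.1285,.1,-94)]])
E
```

```text
0.012834774867988187 (np.float64(0.39878772220169273), np.float64(0.10134960523081099), np.float64(0.16051478633417113), np.float64(-130.50305175917532)) [ 0.69432581 -0.91456998 -1.65215401]
from [ 3.99000e-01  1.01000e-01  1.61000e-01 -1.30503e+02]
    [0.011, -0.027, -0.018, -0.183] -> (0.43, 0.11, 0.15, -120)
    [0.061, -0.14, -0.122, -0.637] -> (0.5825, 0.1285, 0.1, -94)
```

Call:
apply_moves(commands=[[0.011, -0.027, -0.018, -0.637, -1], [0.011, -0.027, -0.018, -0.637, -1], [0.011, -0.027, -0.018, -0.637, -1], [0.061, -0.14, -0.122, -0.637, -1], [0.061, -0.14, -0.122, -0.637, -1], [0.061, -0.14, -0.122, -0.637, -1], [0.061, -0.14, -0.122, -0.637, -1], [0.061, -0.14, -0.122, -0.637, -1], [0.061, -0.14, -0.122, -0.637, -1]])

```text
time: 20.9
ee_pos: [0.5824, 0.1287, 0.1015]
tcp_rot: [-149.9, 89.5, 26.1]
wrist_force: [-0.6, -0.4, -1.0]
opening: 0.013
```

```bash
python3 - <<'E'
from look import *
from plan import plan
o,c=wrist("w8")
s=(*o["ee_pos"],rel(o,[0,0,0],0)[1])
plan(s,[[(.5825,.1285,.0105,-94)]])
E
```

```text
20.9 [0.5824 0.1287 0.1015] q [ 1.240e+01  1.020e+01  1.500e+00  8.080e+01  1.000e-01 -1.636e+02] psi -94.01 0.013014160661244726
from [  0.582   0.129   0.102 -94.005]
    [0.091, 0.0, -0.0, -0.0] -> (0.5825, 0.1285, 0.0105, -94)
```

View pics/w8.png

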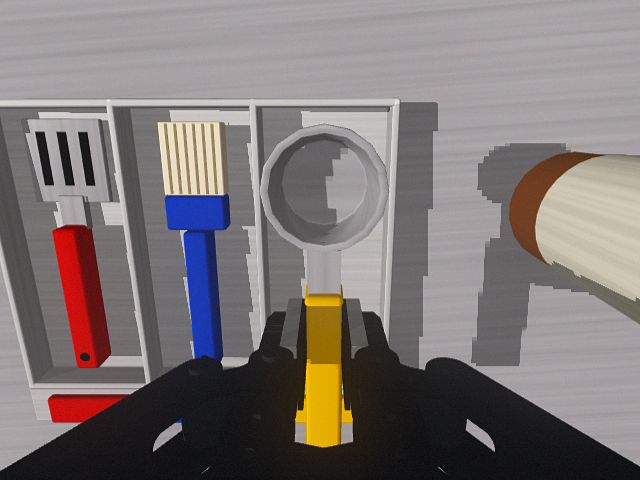

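The scoop's cup at (323,188) is centred over the yellow compartment, between walls at x≈258 and x≈392. The turner and brush lie in their own compartments with their heads away from the clips, and the bottle is standing. Lowering the scoop now.

Call:
apply_moves(commands=[[0.03, 0, 0, 0, -1], [0.06, 0, 0, 0, -1], [0.077, 0, 0, 0, -1], [0.086, 0, 0, 0, -1], [0.09, 0, 0, 0, -1], [0.091, 0, 0, 0, -1], [0.091, 0, 0, 0, -1], [0.091, 0, 0, 0, -1]])

```text
time: 21.75
ee_pos: [0.5836, 0.1292, 0.0123]
tcp_rot: [-152.9, 89.3, 23.1]
wrist_force: [-0.5, -0.4, 0.5]
opening: 0.0127
```

Call:
apply_moves(commands=[[0, 0, 0, 0, -0.39], [0, 0, 0, 0, -0.39], [0, 0, 0, 0, -0.39], [-0.02, 0, 0, 0, -0.39], [-0.05, 0, 0, 0, -0.39], [-0.1, 0, 0, 0, -0.39], [-0.1, 0, 0, 0, -0.39], [-0.1, 0, 0, 0, -0.39]])

```text
time: 22.55
ee_pos: [0.5835, 0.129, 0.1138]
tcp_rot: [-155.3, 89.2, 20.7]
wrist_force: [0.7, -0.5, -0.2]
opening: 0.0261
```

Call:
apply_moves(commands=[[-0.06, 0.01, 0.2, 0, -0.39], [-0.06, 0.01, 0.2, 0, -0.39], [-0.06, 0.01, 0.2, 0, -0.39], [-0.06, 0.01, 0.2, 0, -0.39], [-0.06, 0.01, 0.2, 0, -0.39], [-0.06, 0.01, 0.2, 0, -0.39], [-0.06, 0.01, 0.2, 0, -0.39]])

```text
time: 23.25
ee_pos: [0.383, 0.1327, 0.1702]
tcp_rot: [-155.8, 89.2, 20.2]
wrist_force: [0.0, -0.0, 0.3]
opening: 0.0258
```

```bash
python3 - <<'E'
from look import *
c=cams.camera("top");cv2.imwrite("pics/top2.png",c["frame"])
s=cams.camera("scene");cv2.imwrite("pics/scene2.png",s["frame"])
cv2.imwrite("pics/final.png",np.vstack([cv2.resize(c["frame"][160:300,130:450],(640,280)),s["frame"][130:430]]))
for n,C in(("top",c),("scene",s)):
  for col in RANGE:
    for uv in blobs(C,col):
        for z in(.021,.028): print(n,col,len(uv),uv.mean(0).round(0),z,[np.round(v,4) for v in rect(C,uv,z)[:4]])
c0=np.load("pics/scene0.npz")["frame"]
for k,(l,t,r,b) in dict(bottle=(305,130,356,292),pot=(148,185,236,278),jar=(306,125,334,172)).items():
    d=cv2.absdiff(c0,s["frame"])[t:b,l:r].max(2);print(k,"changed",(d>40).mean().round(4))
E
```

```text
top red 299 [169. 232.] 0.021 [array([0.5633, 0.2762]), np.float64(87.407), np.float64(17.4754), np.float64(175.7759)]
top red 299 [169. 232.] 0.028 [array([0.5619, 0.2736]), np.float64(86.7587), np.float64(17.3458), np.float64(175.7759)]
top red 99 [164. 262.] 0.021 [array([0.4964, 0.2854]), np.float64(48.3379), np.float64(10.9795), np.float64(84.9267)]
top red 99 [164. 262.] 0.028 [array([0.4955, 0.2828]), np.float64(47.9793), np.float64(10.8981), np.float64(84.9267)]
top yellow 296 [234. 235.] 0.021 [array([0.5519, 0.1304]), np.float64(88.2315), np.float64(16.6661), np.float64(175.5683)]
top yellow 296 [234. 235.] 0.028 [array([0.5507, 0.1288]), np.float64(87.577), np.float64(16.5425), np.float64(175.5683)]
top yellow 179 [231. 266.] 0.021 [array([0.4841, 0.1364]), np.float64(48.8813), np.float64(16.5374), np.float64(85.013)]
top yellow 179 [231. 266.] 0.028 [array([0.4833, 0.1349]), np.float64(48.5187), np.float64(16.4147), np.float64(85.013)]
top blue 393 [202. 226.] 0.021 [array([0.5665, 0.1971]), np.float64(105.0854), np.float64(31.4617), np.float64(1.589)]
top blue 393 [202. 
[... 1168 characters left out ...]
5.6772), np.float64(85.8893)]
scene yellow 184 [442. 268.] 0.028 [array([0.4846, 0.1358]), np.float64(47.1851), np.float64(15.4914), np.float64(85.8893)]
scene blue 623 [448. 327.] 0.021 [array([0.5686, 0.2076]), np.float64(108.6339), np.float64(32.9655), np.float64(174.0591)]
scene blue 623 [448. 327.] 0.028 [array([0.574 , 0.2092]), np.float64(107.3461), np.float64(32.5747), np.float64(174.0592)]
scene blue 200 [480. 291.] 0.021 [array([0.4833, 0.2081]), np.float64(45.972), np.float64(15.4438), np.float64(85.9448)]
scene blue 200 [480. 291.] 0.028 [array([0.4897, 0.2098]), np.float64(45.427), np.float64(15.2607), np.float64(85.9448)]
bottle changed 0.0182
pot changed 0.0
jar changed 0.1087
```

View pics/final.png

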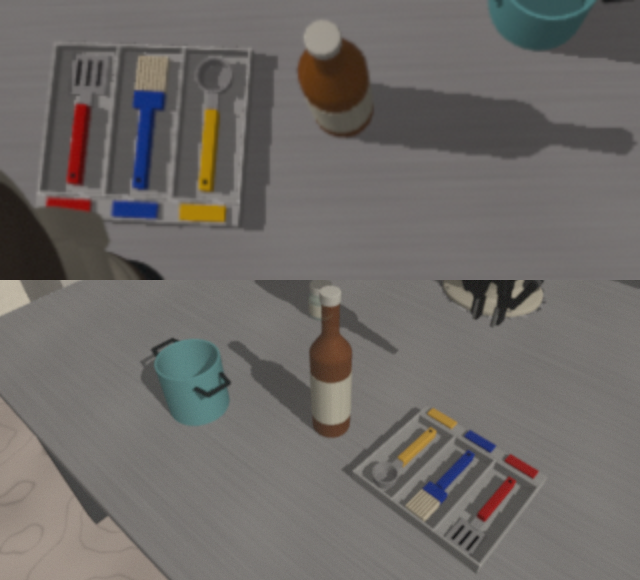

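All three utensils lie in their matching compartments with heads away from the clips. Mid-to-clip distances are about 99, 101 and 98 mm. The jar patch in the scene image changed, possibly from shadow, so I'll check the jar in the top view and the handle heights by depth before handing in.

```bash
python3 - <<'E'
from look import *
c=cams.camera("top");c0=dict(np.load("pics/top0.npz"))
yy,xx=np.mgrid[0:480,0:640]
p=cv2.undistortPoints(np.float64(np.c_[xx.ravel(),yy.ravel()]).reshape(-1,1,2),c["camera_matrix"],c["D"])[:,0]
f=lambda C:((np.c_[p,np.ones(len(p))]*C["depth"].ravel()[:,None]-C["t"])@C["R"]).reshape(480,640,3)
A,B=f(c0),f(c)
for n,(l,t,r,b),z1 in [("bottle",(272,165,325,235),.3),("pot",(355,115,452,190),.15),("jar",(398,305,440,342),.1)]:
    for X in(A,B):
        q=X[t:b,l:r].reshape(-1,3);q=q[(q[:,2]>.03)&(q[:,2]<z1)];print(n,len(q),np.percentile(q,2,0).round(3),np.percentile(q,98,0).round(3))
for col in RANGE:
    uv=blobs(c,col)[0];q=B[uv[:,1],uv[:,0]];k=np.c_[q[:,:2]-q[:,:2].mean(0),np.ones(len(q))]
    s=np.linalg.lstsq(k,q[:,2],rcond=None)[0];print(col,"top z",np.median(q[:,2]).round(4),"slope along x",s[0].round(3))
E
```

```text
bottle 1561 [ 0.564 -0.047  0.044] [0.614 0.012 0.271]
bottle 1560 [ 0.564 -0.047  0.045] [0.614 0.012 0.271]
pot 2089 [ 0.66  -0.318  0.033] [ 0.765 -0.15   0.112]
pot 2098 [ 0.66  -0.318  0.033] [ 0.765 -0.149  0.111]
jar 660 [ 0.329 -0.271  0.038] [ 0.377 -0.224  0.083]
jar 660 [ 0.329 -0.272  0.037] [ 0.377 -0.224  0.083]
red top z 0.0204 slope along x -0.214
yellow top z 0.0207 slope along x -0.367
blue top z 0.0195 slope along x -0.288
```

The bystanders haven't moved. The slope fit looks dominated by edge pixels, so I'll recheck it along the handle centre lines.

```bash
python3 - <<'E'
from look import *
c=cams.camera("top")
for col in RANGE:
    m=np.zeros((480,640),np.uint8);uv=blobs(c,col)[0];m[uv[:,1],uv[:,0]]=1
    v,u=np.nonzero(cv2.erode(m,np.ones((3,3))))
    p=cv2.undistortPoints(np.float64(np.c_[u,v]).reshape(-1,1,2),c["camera_matrix"],c["D"])[:,0]
    q=(np.c_[p,np.ones(len(p))]*c["depth"][v,u][:,None]-c["t"])@c["R"]
    print(col,[(round(float(np.median(s[:,0])),3),round(float(np.median(s[:,2])),4)) for s in np.array_split(q[np.argsort(v)],6)])
E
```

```text
red [(0.598, 0.0211), (0.584, 0.0206), (0.572, 0.0208), (0.558, 0.0208), (0.545, 0.0209), (0.533, 0.0212)]
yellow [(0.587, 0.0203), (0.572, 0.0215), (0.558, 0.0216), (0.545, 0.021), (0.532, 0.021), (0.517, 0.0205)]
blue [(0.614, 0.0169), (0.606, 0.0167), (0.592, 0.021), (0.571, 0.021), (0.549, 0.0211), (0.529, 0.0205)]
```

All handle tops are level at 21 mm, which is the 3 mm floor plus the 18 mm handle. Handing in.

```bash
python3 -c "
from workcell import bot
print(bot.job_done(), bot.get_obs()['time'])"
```

```text
the job is handed in; nothing more can be done
the job is handed in; nothing more can be done
```

The three utensils are in their matching compartments with heads away from the clips, and I handed the job in at about 23.5 s on the robot's clock. I turned the brush 180° in the middle compartment. The turner went to the red clip's compartment and the scoop to the yellow one, each carried past the bottle on the robot's side and set down.

**Position:** mid-to-clip distances are about 99 mm (turner), 101 mm (brush) and 98 mm (scoop), against the allowed 85–112 mm. All sit within a few millimetres of the compartment's centre line. The top and scene cameras agree to about 3–5 mm, with one exception: the brush's y differs by about 10 mm between them. Both readings are inside the ±30 mm limit.

**Flatness:** handle tops read a level 21 mm on all three. My first slope fit gave −0.2 to −0.4. I put that down to edge pixels, and the centre-line check showed no slope.

**Bystanders:** the bottle, pot and jar show the same depth extents as at the start, within 1 mm. An image difference flagged 11% of the jar's patch in the scene view, probably arm shadow, and the depth check did not confirm any movement.

**Arm tilt:** the tool drifted about 0.8° from vertical over the run, which had no visible effect on the placing.

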